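Weigh two cast collars and mount the heavier on the drilling jig

TASK

The two collars on the tray look alike, but one casting may have hollows in it: stand them on opposite pans of the balance, let go and see which is the heavier. Then seat the heavier collar fully down over the post of the drilling jig, and leave the lighter one standing on its pan. Work gently: do not press or knock the collars hard against the balance or the jig, and do not disturb the bowl, hammer or carton.

Things in the scene. Friction and masses are not known exactly. Their poses are not given: they have to be found in the camera images.
- collar_a: a cast metal collar, a plain thick ring: 40 mm outside diameter, 16 mm bore right through, 35 mm tall, 0.2 to 0.42 kg (unknown); origin at the centre of its underside, z up along the bore. It stands upright on the tray at the start. The two collars look exactly alike
- collar_b: a cast metal collar, a plain thick ring: 40 mm outside diameter, 16 mm bore right through, 35 mm tall, 0.2 to 0.42 kg (unknown); origin at the centre of its underside, z up along the bore. It stands upright on the tray at the start. The two collars look exactly alike
- balance: equal-arm balance fixed to the table: dark wood base 100 x 300 x 14 mm (x, y, z) with a brass beam along its y, and a pan at each end, 110 mm either side of the middle. A pointer stands at the middle up to about 120 mm high. Origin at the centre of the base's underside, z up, y along the beam towards the left pan
- pan_l_top (a point): centre of the top face of the balance's left pan (the pan on the balance's +y side): a flat brass disc, 100 mm across, 5 mm thick. It moves straight up and down and stays level; 62 mm above the table when the beam is level, 15 mm lower or higher at the stops
- pan_r_top (a point): centre of the top face of the balance's right pan (the pan on the balance's -y side): a flat brass disc, 100 mm across, 5 mm thick. It moves straight up and down and stays level; 62 mm above the table when the beam is level, 15 mm lower or higher at the stops
- beam (a joint): angle of the balance beam in rad, 0 when level, from -0.136 to 0.136 at the stops; positive when the left (+y) pan is up and the right pan down. The heavier side sinks; it settles in 1 to 4 s. A difference of 0.015 kg swings it almost to its stop; empty, it rests level. Pushing an empty pan down to its stop takes under 1 N
- jig: drilling jig fixed to the table: dark steel plate 80 x 130 x 12 mm (x, y, z), origin at the centre of its underside, z up. One steel post rises from its top. A fully seated collar surrounds the post and rests flat on the plate (1 mm play all round)
- jig_mid (a point): middle of the jig plate's top face. The round steel post, 14 mm in diameter, 30 mm high, top edge chamfered 1 mm, stands on the plate's x = 0 line on a cross-slide, clamped anywhere from -10 to 10 mm along the plate's y from this point: where is not measured, so it must be found by feel or by eye. The clamped slide does not give under gentle forces
- tray: round brass tray fixed to the table, 196 mm across, flat, its top 5 mm above the table; origin at the centre of its underside. The collars start on it, side by side
- bowl: bystander: small brass bowl, 80 mm across, 35 mm high; origin at the centre of its underside
- hammer: bystander: small hammer lying on the table, 180 mm long; origin at the middle of its underside
- carton: bystander: white carton 60 x 60 x 45 mm; origin at the centre of its underside
Things that resemble listed ones, but are neither listed nor needed, are in the scene too. What is shaped like the collar_b but black or yellow is not meant.

How it is judged:
By the outcome, as a careful person would: the job done as asked, in the order asked, and still so for the second after the job is handed in, with the robot touching nothing.
It also fails if it takes over 72 s, if anything falls off the work surface, if the arm or the gripper's body presses on something with over 40 N, if the wrist force passes 120 N, or if a joint passes its speed limit or range.

ROBOT

A 6-joint arm with a two-finger parallel gripper is mounted at the origin on the work surface. World frame = base frame: x ahead of the robot, y to its left, z up, the work surface at z = 0. Lengths are in mm, angles in rad, forces in N, time in s.
With the tool pointing down it reaches from about 325 to 850 mm from the base axis. Payload 4.4 kg.
Tool frame: the origin (TCP) lies on the front face of the gripper's body, between the roots of the fingers; the fingertips stand 97 mm ahead of it and the grasp point (between the pads) lies 78 mm ahead of it; z points along the fingers, y is the line along which they close (so a half turn about z gives the same grasp; the last joint's range is limited). The gripper opens to 94 mm and grips with 3 to 60 N. Pads are 16 mm wide; open, the fingers measure 119 mm over their backs; the gripper's body (75 mm by 177 mm) begins 78 mm behind the grasp point.
Start: joints at [-1.268, 0.207, 1.542, -0, 1.393, -0.15], TCP at [252.06, -516.811, 302.647] pointing down, gripper open.
Joint ranges: [-2.73, 2.73], [-0.86, 2.22], [0.23, 2.46], [-1.11, 4.25], [0.08, 2.63], [-2.82, 2.82]. Speed limits (rad/s): [2.79, 2.79, 3.14, 3.14, 3.14, 3.14].

INTERFACE

Orientations are given as a unit quaternion [x, y, z, w].
In Python, from station import * gives the robot as it stands.
- The arm moves only by the shell command python3 -m pendant 'ROWS' [FORCE]. ROWS is JSON, a list of rows, each an object of numbers: "hand": the opening, from -1 (shut) to 1 (fully open), so that 0 is half open; "x", "y", "z": the shift along the world's x, y, z in cm; "ax", "ay", "az": the turn, a rotation vector about the world's x, y, z in degrees. A call has exactly 10 rows; each row shifts and turns the commanded pose from where the row before left it; what a row does not reach is not made up. A row lasts 1/12 s, in which the tool goes at most 41.7 mm and 7.16 degrees, less where a joint would pass 70% of its speed; a pose out of reach is approached as far as the arm can. A call with a gripper value outside its range is refused whole. The fingers move at their own pace and stop on an object; FORCE is the grip in N (left out, the last holds). Time passes only in rows, so rows that do not move let the fingers close, or fill a call up. It gives the time, the measured TCP pose, the force, the opening and the grip force at its end, in the units of the state.
- state(): the state, without advancing time (a new reading comes with each control period).
- capture(name): name is "side" or "top" or "wrist"; returns the picture (384x512x3 uint8, red, green, blue); there is no depth.
- camera_info(name): a dict with "fx", "fy", "cx", "cy" (pixels), "D" ([k1, k2, p1, p2, k3] as OpenCV has them; the pictures are not rectified), "R" (3x3) and "t" (3): a world point X has camera coordinates R X + t. Camera axes: x right, y down, z forward; pixel columns grow to the right and rows downward; lengths in mm; the calibration is good to about 2 mm. A picture is of the moment at which its call begins: read the wrist's pose just before it. camera_info takes no time and is no camera call; for the wrist camera it gives the pose at the moment of the call.
- sign_off(): hands the job in; it is judged then, once.
Trained networks look in the newest picture that a camera, given by its name, has taken for a name from the list of things; names that differ only in an ending like _2 or _b are one class to them, and where a whole thing is asked for, a point or a joint stands for the part that bears it (a point fixed in the world has none). Each returns a list of dicts, best first, with "conf" (0 to 1); they miss things now and then, are a little off and sometimes report something else, mostly with a low value. They report only what shows in the picture. A call takes as long as a camera call. They do not tell look-alikes from the thing itself.
- look_for(camera, name): "centre" ([row, column] in pixels, amid what is visible of it).
- regions_of(camera, name): "pixels" (384x512 bool, what is visible of it) and "centre" ([row, column] in pixels, amid what is visible of it).
The state is a dict: "time": time; "joint_positions": joint angles; "qd": joint speeds; "joint_torque": joint torques, N m; "position": TCP position; "tool_rot": TCP orientation; "wrist_force": force on the tool from outside, world axes, zero at the start; "wrist_torque": the same for the moment, N m; "opening": finger opening in mm; "grip_force": force on a finger pad.
Only numpy, scipy, OpenCV 4.12 (cv2) and the standard library are available. Lean on these libraries where they do the work, as an engineer would, in place of code of your own. Each camera call takes 0.05 s, during which the arm holds its last target. There are 200 camera calls.

## Working session

There is one attempt and no reset: what is moved stays moved. The work goes in short steps, Python scripts to look and compute and a shell command to move; the robot and the scene stay as the last step left them, time stands still between calls to the robot, and variables do not carry over. Pictures are saved under pics/ and viewed, at most 13 in all, crops included, and the job is handed in when it is done.

```bash
mkdir -p pics; ls
cat > h.py <<'E'
from station import *
import numpy as np, cv2
def save(cam,name):
    im=capture(cam); cv2.imwrite('pics/'+name+'.png',im[:,:,::-1]); return im
def ray(cam,rc,info=None):
    c=info or camera_info(cam); K=np.array([[c['fx'],0,c['cx']],[0,c['fy'],c['cy']],[0,0,1.]])
    p=cv2.undistortPoints(np.array([[[rc[1],rc[0]]]],float),K,np.array(c['D'],float))[0,0]
    R=np.array(c['R']);t=np.array(c['t']); return -R.T@t, R.T@np.array([p[0],p[1],1.])
def at(cam,rc,z,info=None):
    o,d=ray(cam,rc,info); return o+d*(z-o[2])/d[2]
def proj(cam,X,info=None):
    c=info or camera_info(cam); K=np.array([[c['fx'],0,c['cx']],[0,c['fy'],c['cy']],[0,0,1.]])
    p=cv2.projectPoints(np.array(X,float).reshape(-1,1,3),cv2.Rodrigues(np.array(c['R'],float))[0],np.array(c['t'],float),K,np.array(c['D'],float))[0].reshape(-1,2)
    return p[:,::-1]
E
python3 - <<'E'
from h import *
np.set_printoptions(precision=1,suppress=True)
a=save('top','top0'); b=save('side','side0')
cv2.imwrite('pics/both.png',cv2.resize(np.vstack([a,b])[:,:,::-1],None,fx=.78,fy=.78))
for cam in('top','side'):
  print(cam,at(cam,[192,256],0),ray(cam,[192,256])[0])
  for n,z in(('collar_a',22),('balance',30),('jig',12),('tray',5),('pan_l_top',62),('bowl',20),('hammer',10),('carton',45)):
    for d in look_for(cam,n)[:5]: print(n,round(d['conf'],2),np.array(d['centre']),at(cam,d['centre'],z))
print(state())
E
```

```text
pics
top [506.4   4.5   0. ] [356.2 -19.8 852.5]
collar_a 0.76 [156.5 350.4] [ 589.6 -225.6   22. ]
collar_a 0.7 [215.1 298.8] [446.6 -97.7  22. ]
collar_a 0.62 [221.5 384.2] [ 431.6 -296.5   22. ]
collar_a 0.58 [219.4 356.4] [ 436.5 -232.5   22. ]
collar_a 0.52 [257.2 294.1] [348.8 -84.9  22. ]
balance 0.8 [139.6 254.2] [631.5   8.4  30. ]
jig 0.55 [216.7 137.3] [444.5 290.5  12. ]
tray 0.83 [227.1 368.9] [ 419.8 -265.4    5. ]
tray 0.65 [214.6 143.2] [450.3 279.1   5. ]
tray 0.36 [166.1 391.2] [ 569.3 -327.8    5. ]
pan_l_top 0.91 [131.2 212.2] [642.1 106.9  62. ]
bowl 0.86 [206.5 245.1] [467.6  30.   20. ]
hammer 0.58 [161.  395.5] [ 580.8 -337.1   10. ]
carton 0.76 [144.5 125.2] [615.4 318.6  45. ]
carton 0.26 [214.1 137. ] [447.1 279.4  45. ]
side [540.1 -54.2   0. ] [223.3 541.8 785.9]
collar_a 0.8 [161.7 314.5] [ 446.9 -215.4   22. ]
collar_a 0.76 [189.4 295.4] [448.1 -97.2  22. ]
collar_a 0.7 [212.  325.8] [351.5 -68.8  22. ]
collar_a 0.57 [181.4 213.9] [644.  -13.1  22. ]
collar_a 0.54 [143.2 334. ] [ 429.4 -313.3   22. ]
balance 0.73 [194.3 213.6] [616.   29.6  30. ]
jig 0.72 [318.  209.1] [451.4 295.2  12. ]
jig 0.42 [193.2 213. ] [628.8  15.1  12. ]
tray 0.7 [159.9 326. ] [ 426.9 -255.5    5. ]
pan_l_top 0.65 [204.9 187.7] [633.5 109.4  62. ]
bowl 0.61 [222.1 263.7] [468.9  34.6  20. ]
hammer 0.61 [122.1 290.3] [ 585.1 -347.1   10. ]
hammer 0.58 [206.  185.7] [665.1  83.8  10. ]
carton 0.95 [289.8 135.4] [603.4 331.3  45. ]
{'time': 0.9, 'joint_positions': array([-1.3,  0.2,  1.5,  0. ,  1.4, -0.2]), 'qd': array([ 0., -0., -0., -0.,  0., -0.]), 'joint_torque': array([ -0. , -37.1, -28.2,   0.1,   0. ,  -0. ]), 'position': array([ 252.1, -516.8,  302.7]), 'tool_rot': array([1. , 0.2, 0. , 0. ]), 'wrist_force': array([-0.5, -0.1, -0.3]), 'wrist_torque': array([-0., -0.,  0.]), 'grip_force': 0.0, 'opening': 93.90234745175917}
```

View pics/top0.png

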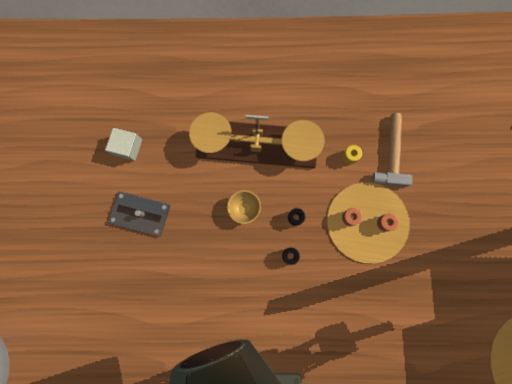

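View pics/side0.png

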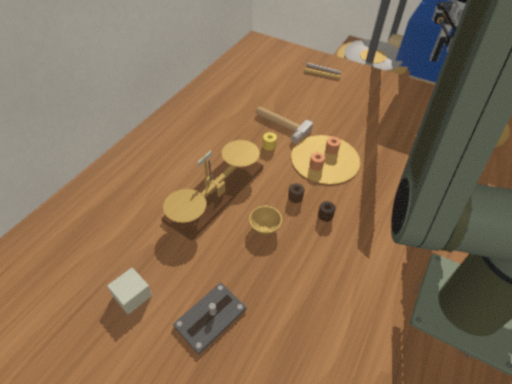

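The top picture shows the two orange collars at about (row 217, col 352) and (222, 389), pans at (132, 211) and (140, 303), and the jig's post near (213, 139). The side picture agrees with this layout. Next I refine these by colour and triangulation.

Run:
```python
from h import *
np.set_printoptions(precision=1,suppress=True)
def tri(a,b):
    (o1,d1),(o2,d2)=ray('top',a),ray('side',b)
    A=np.stack([d1,-d2],1); s=np.linalg.lstsq(A,o2-o1,rcond=None)[0]
    p,q=o1+s[0]*d1,o2+s[1]*d2; return (p+q)/2,np.linalg.norm(p-q)
C={}
for cam in('top','side'):
    im=cv2.imread(f'pics/{cam}0.png'); h=cv2.cvtColor(im,cv2.COLOR_BGR2HSV)
    d=regions_of(cam,'collar_a') if False else None
    # red-orange: low hue, bright
    m=((h[...,0]<9)&(h[...,1]>110)&(h[...,2]>110)).astype(np.uint8)
    n,l,s,c=cv2.connectedComponentsWithStats(m)
    for i in range(1,n):
        if s[i,4]>40: print(cam,s[i],c[i][::-1],at(cam,c[i][::-1],25)); C.setdefault(cam,[]).append(c[i][::-1])
for cam in('top','side'):
    capture(cam)
    for n,z in(('pan_l_top',62),('pan_r_top',62),('jig',12)):
        for d in regions_of(cam,n)[:3]:
            m=d['pixels'].astype(np.uint8); k=max(cv2.findContours(m,0,2)[0],key=cv2.contourArea)
            P=np.array([at(cam,[q[0][1],q[0][0]],z)[:2] for q in k],np.float32)
            print(cam,n,round(d['conf'],2),np.array(d['centre']),cv2.minAreaRect(P),cv2.minEnclosingCircle(P))
ci=camera_info('wrist'); p=state()['position']; o,r=ray('wrist',[192,256]); print('wrist cam',o-p,r,ci['fx'])
```

```text
top pan_l_top 0.75 [131.8 211.5] ((641.8185424804688, 112.1854248046875), (100.00562286376953, 96.77906799316406), 89.75634765625) ((641.3108520507812, 112.42969512939453), 50.62792205810547)
top pan_r_top 0.75 [141.3 300.7] ((620.675048828125, -108.37599182128906), (95.90996551513672, 95.455078125), 89.47181701660156) ((619.9266357421875, -106.52924346923828), 50.5016975402832)
top jig 0.63 [215.5 137.4] ((452.1426086425781, 287.49066162109375), (129.96511840820312, 80.15786743164062), 75.36617279052734) ((453.150146484375, 288.3802795410156), 72.72206115722656)
top jig 0.34 [137.5 256.9] ((638.684326171875, 5.55230712890625), (341.5538635253906, 127.62466430664062), 84.51184844970703) ((646.922119140625, 4.7608184814453125), 170.97946166992188)
side pan_l_top 0.69 [208.9 184.9] ((641.5846557617188, 113.51031494140625), (97.26799011230469, 98.97065734863281), 67.79421997070312) ((640.872314453125, 113.96055603027344), 50.60639953613281)
side pan_l_top 0.69 [179.8 212. ] ((617.2105712890625, 1.7781219482421875), (69.52074432373047, 118.68016052246094), 26.294689178466797) ((628.1110229492188, 6.0486650466918945), 62.55232238769531)
side pan_r_top 0.75 [151.5 242.8] ((619.8668212890625, -104.76200103759766), (94.33167266845703, 99.5095443725586), 67.10791015625) ((618.558837890625, -106.22750091552734), 51.75318145751953)
side jig 0.82 [314.7 209.9] ((452.2589416503906, 289.60992431640625), (134.8954315185547, 87.83676147460938), 74.28018188476562) ((449.467529296875, 289.8199462890625), 75.28768920898438)
wrist cam [69.  32.2 82. ] [-0.2 -0.1 -1. ] 331.556699325113
```

```bash
python3 -m pendant '[{"x":1.9,"y":2.7,"z":-0.5,"hand":0.5},{"x":1.9,"y":2.7,"z":-0.5,"hand":0.5},{"x":1.9,"y":2.7,"z":-0.5,"hand":0.5},{"x":1.9,"y":2.7,"z":-0.5,"hand":0.5},{"x":1.9,"y":2.7,"z":-0.5,"hand":0.5},{"x":1.9,"y":2.7,"z":-0.5,"hand":0.5},{"x":1.9,"y":2.7,"z":-0.5,"hand":0.5},{"x":1.9,"y":2.7,"z":-0.5,"hand":0.5},{"x":1.9,"y":2.7,"z":-0.5,"hand":0.5},{"x":1.9,"y":2.7,"z":-0.5,"hand":0.5}]' 25
python3 - <<'E'
from h import *
np.set_printoptions(precision=3,suppress=True)
s=state(); print(s['time'],s['position'],s['tool_rot'],s['qd'].round(2))
i=camera_info('wrist'); im=save('wrist','w1')
for d in look_for('wrist','collar_a')[:4]: print(d['conf'],d['centre'],at('wrist',d['centre'],35,i))
print('tip',proj('wrist',[s['position']-[0,0,97],s['position']-[0,0,78]],i))
# how the start top image sees collars
t=cv2.imread('pics/top0.png'); print(t[217,352-6:352+7].tolist())
E
```

```text
1.3 [ 252.046 -516.829  302.652] [ 0.974  0.225 -0.     0.   ] [ 0.  0. -0. -0. -0.  0.]
tip [[234.093 253.887]
 [248.255 253.652]]
[[77, 110, 190], [76, 110, 191], [77, 112, 193], [78, 114, 192], [61, 105, 149], [50, 97, 125], [48, 92, 120], [40, 70, 98], [29, 44, 72], [28, 40, 69], [37, 54, 94], [64, 93, 161], [76, 110, 189]]schema error: expected keys hand, x, y, z, ax, ay, az
```

View pics/w1.png

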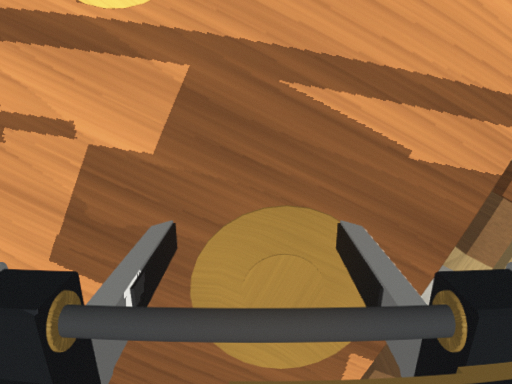

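The picture shows the fingers left and right (tips near row 230, columns 175 and 340) with a decoy plate below. The move was refused because it needs every key, so I'll resend it.

```bash
python3 -m pendant '[{"hand":0.5,"x":1.9,"y":2.7,"z":-0.5,"ax":0,"ay":0,"az":0},{"hand":0.5,"x":1.9,"y":2.7,"z":-0.5,"ax":0,"ay":0,"az":0},{"hand":0.5,"x":1.9,"y":2.7,"z":-0.5,"ax":0,"ay":0,"az":0},{"hand":0.5,"x":1.9,"y":2.7,"z":-0.5,"ax":0,"ay":0,"az":0},{"hand":0.5,"x":1.9,"y":2.7,"z":-0.5,"ax":0,"ay":0,"az":0},{"hand":0.5,"x":1.9,"y":2.7,"z":-0.5,"ax":0,"ay":0,"az":0},{"hand":0.5,"x":1.9,"y":2.7,"z":-0.5,"ax":0,"ay":0,"az":0},{"hand":0.5,"x":1.9,"y":2.7,"z":-0.5,"ax":0,"ay":0,"az":0},{"hand":0.5,"x":1.9,"y":2.7,"z":-0.5,"ax":0,"ay":0,"az":0},{"hand":0.5,"x":1.9,"y":2.7,"z":-0.5,"ax":0,"ay":0,"az":0}]' 25
python3 - <<'E'
from h import *
np.set_printoptions(precision=3,suppress=True)
s=state(); print(s['time'],s['position'],s['tool_rot'],s['qd'].round(2))
i=camera_info('wrist'); im=save('wrist','w2')
for d in look_for('wrist','collar_a')[:4]: print(d['conf'],d['centre'],at('wrist',d['centre'],35,i))
E
```

```text
time: 2.23
position: [442.8, -245.4, 252.7]
tool_rot: [0.974, 0.225, 0.0, 0.0]
wrist_force: [0.3, 0.6, 0.4]
opening: 70.3
grip_force: 0.0
2.2333 [ 442.791 -245.42   252.657] [0.974 0.225 0.    0.   ] [ 0.79  0.13 -0.02  0.   -0.13  0.79]
0.96 [173.3, 231.8] [ 441.999 -222.356   35.   ]
0.79 [19.8, 315.8] [ 593.221 -229.671   35.   ]
0.78 [190.4, 66.3] [356.593 -84.535  35.   ]
0.76 [108.1, 105.2] [446.701 -94.125  35.   ]
```

View pics/w2.png

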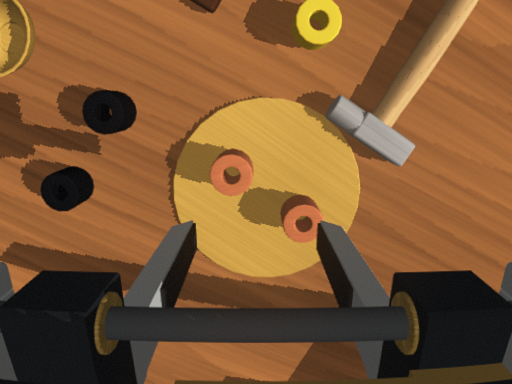

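The wrist picture shows collar 1's bore at about (174, 232) and collar 2's at (223, 303) next to the right finger, plus black and yellow decoys. I'll fit the collar silhouettes to the network regions.

```bash
cat >> h.py <<'E'
from scipy.optimize import least_squares
def hullc(P):
    k=cv2.convexHull(np.array(P,np.float32)); m=cv2.moments(k); return np.array([m['m10'],m['m01']])/m['m00'], m['m00']
A_=np.linspace(0,2*np.pi,48)[:,None]
def ring(x,y,z0,z1,r): return np.vstack([np.hstack([x+r*np.cos(A_),y+r*np.sin(A_),0*A_+z]) for z in(z0,z1)])
def fit(cam,mask,z0,z1,r,info,guess):
    k=max(cv2.findContours(mask.astype(np.uint8),0,cv2.CHAIN_APPROX_NONE)[0],key=cv2.contourArea)[:,0,:]
    c,a=hullc(k)
    f=lambda q: hullc(proj(cam,ring(q[0],q[1],z0,z1,r),info)[:,::-1])[0]-c
    q=least_squares(f,guess,x_scale=10,diff_step=1e-3).x
    return q,a,hullc(proj(cam,ring(q[0],q[1],z0,z1,r),info)[:,::-1])[1]
def collars(z0,info,cam='wrist'):
    for d in regions_of(cam,'collar_a'):
        g=at(cam,d['centre'],z0+25,info)[:2]
        q,a,b=fit(cam,d['pixels'],z0,z0+35,20,info,g)
        print('collar',round(d['conf'],2),np.array(d['centre']).round(),q.round(1),'area',round(a),round(b))
E
python3 - <<'E'
from h import *
s=state(); print(s['time'],s['position'].round(1),s['qd'].round(3))
capture('wrist'); s=state()
i=camera_info('wrist'); capture('wrist'); print(s['position'].round(1),s['qd'].round(3)); collars(5,i)
E
```

```text
2.3333 [ 443.5 -243.   251.8] [-0.069 -0.006 -0.015 -0.055 -0.    -0.047]
[ 442.8 -244.9  252.2] [-0.053 -0.005 -0.013 -0.02  -0.002 -0.007]
collar 0.71 [188.  68.] [353.4 -79.8] area 1718 1961
collar 0.65 [218. 301.] [ 428.4 -303.1] area 1524 1704
collar 0.64 [176. 229.] [ 441.6 -222. ] area 1516 1684
collar 0.64 [ 19. 318.] [ 592.4 -231.5] area 1942 2222
collar 0.61 [111. 106.] [443.2 -94.9] area 1940 2099
```

```bash
python3 -m pendant '[{"hand":0.5,"x":0,"y":0.7,"z":-2.2,"ax":0,"ay":0,"az":0},{"hand":0.5,"x":0,"y":0.6,"z":-2.2,"ax":0,"ay":0,"az":0},{"hand":0.5,"x":0,"y":0.6,"z":-2.2,"ax":0,"ay":0,"az":0},{"hand":0.5,"x":0,"y":0.6,"z":-2.2,"ax":0,"ay":0,"az":0},{"hand":0.5,"x":0,"y":0,"z":0,"ax":0,"ay":0,"az":0},{"hand":0.5,"x":0,"y":0,"z":0,"ax":0,"ay":0,"az":0},{"hand":0.5,"x":0,"y":0,"z":0,"ax":0,"ay":0,"az":0},{"hand":0.5,"x":0,"y":0,"z":0,"ax":0,"ay":0,"az":0},{"hand":0.5,"x":0,"y":0,"z":0,"ax":0,"ay":0,"az":0},{"hand":0.5,"x":0,"y":0,"z":0,"ax":0,"ay":0,"az":0}]' 25
python3 - <<'E'
from h import *
s=state();i=camera_info('wrist'); im=save('wrist','w3'); print(s['position'].round(1),s['qd'].round(3)); collars(5,i)
h=cv2.cvtColor(im,cv2.COLOR_RGB2HSV)
print(proj('wrist',[s['position']-[0,0,d] for d in(78,97,130)],i))
for d in regions_of('wrist','collar_a'):
  k=max(cv2.findContours(d['pixels'].astype(np.uint8),0,2)[0],key=cv2.contourArea); print(cv2.boundingRect(k))
E
```

```text
time: 3.32
position: [442.7, -222.7, 166.0]
tool_rot: [0.974, 0.225, 0.001, 0.001]
wrist_force: [0.5, 0.3, 0.9]
opening: 70.4
grip_force: 0.0
[ 442.7 -222.7  166. ] [0.002 0.004 0.01  0.001 0.    0.001]
collar 0.97 [131.  84.] [443.5 -95.2] area 3620 4025
collar 0.69 [ 18. 368.] [ 586.3 -232.3] area 2798 4532
collar 0.66 [275. 325.] [ 416.6 -293.2] area 456 3179
collar 0.65 [215. 253.] [ 441.5 -222.1] area 3132 3235
collar 0.56 [234.  33.] [354.6 -80.4] area 3134 3551
[[248.40686577 253.27483993]
 [234.27004721 253.46342168]
 [215.13022971 253.71988525]]
(48, 102, 76, 61)
(333, 0, 75, 47)
(312, 251, 24, 51)
(223, 179, 60, 67)
(0, 200, 71, 62)
```

View pics/w3.png

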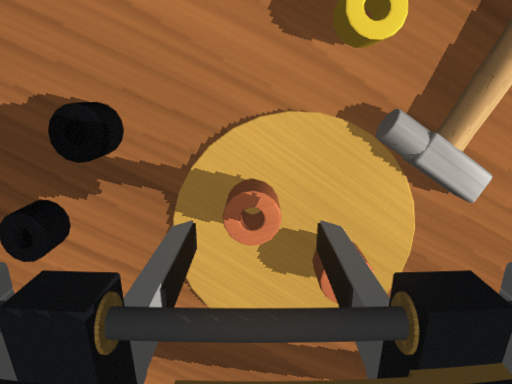

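The picture shows collar 1 centred between the fingers (bore at (215, 252)), and the fingers will clear collar 2. Next I descend and grip.

```bash
python3 -m pendant '[{"hand":0.5,"x":-0.1,"y":0.05,"z":-1.8,"ax":0,"ay":0,"az":0},{"hand":0.5,"x":0,"y":0,"z":-1.8,"ax":0,"ay":0,"az":0},{"hand":0.5,"x":0,"y":0,"z":-1.4,"ax":0,"ay":0,"az":0},{"hand":0.5,"x":0,"y":0,"z":-0.7,"ax":0,"ay":0,"az":0},{"hand":0.5,"x":0,"y":0,"z":0,"ax":0,"ay":0,"az":0},{"hand":-0.4,"x":0,"y":0,"z":0,"ax":0,"ay":0,"az":0},{"hand":-0.4,"x":0,"y":0,"z":0,"ax":0,"ay":0,"az":0},{"hand":-0.4,"x":0,"y":0,"z":0,"ax":0,"ay":0,"az":0},{"hand":-0.4,"x":0,"y":0,"z":0,"ax":0,"ay":0,"az":0},{"hand":-0.4,"x":0,"y":0,"z":0,"ax":0,"ay":0,"az":0}]' 25
```

```text
time: 4.3
position: [441.4, -221.5, 108.3]
tool_rot: [0.974, 0.225, 0.0, 0.0]
wrist_force: [-0.3, 2.8, 2.0]
opening: 40.6
grip_force: 1.2
```

```bash
python3 -m pendant '[{"hand":-0.4,"x":0,"y":0,"z":0,"ax":0,"ay":0,"az":0},{"hand":-0.4,"x":0,"y":0,"z":0,"ax":0,"ay":0,"az":0},{"hand":-0.4,"x":0,"y":0,"z":1.0,"ax":0,"ay":0,"az":0},{"hand":-0.4,"x":0,"y":0,"z":2.5,"ax":0,"ay":0,"az":0},{"hand":-0.4,"x":0,"y":0,"z":3.0,"ax":0,"ay":0,"az":0},{"hand":-0.4,"x":0.8,"y":0.5,"z":2.5,"ax":0,"ay":0,"az":0},{"hand":-0.4,"x":2,"y":1.3,"z":0.5,"ax":0,"ay":0,"az":0},{"hand":-0.4,"x":2.5,"y":1.6,"z":0,"ax":0,"ay":0,"az":0},{"hand":-0.4,"x":2.5,"y":1.6,"z":0,"ax":0,"ay":0,"az":0},{"hand":-0.4,"x":2.5,"y":1.6,"z":0,"ax":0,"ay":0,"az":0}]' 25; python3 -m pendant '[{"hand":-0.4,"x":2.5,"y":1.6,"z":0,"ax":0,"ay":0,"az":0},{"hand":-0.4,"x":2.2,"y":1.4,"z":0,"ax":0,"ay":0,"az":0},{"hand":-0.4,"x":1.6,"y":1,"z":0,"ax":0,"ay":0,"az":0},{"hand":-0.4,"x":1.0,"y":0.7,"z":0,"ax":0,"ay":0,"az":0},{"hand":-0.4,"x":0.3,"y":0.2,"z":0,"ax":0,"ay":0,"az":0},{"hand":-0.4,"x":0,"y":0,"z":0,"ax":0,"ay":0,"az":0},{"hand":-0.4,"x":0,"y":0,"z":0,"ax":0,"ay":0,"az":0},{"hand":-0.4,"x":0,"y":0,"z":0,"ax":0,"ay":0,"az":0},{"hand":-0.4,"x":0,"y":0,"z":0,"ax":0,"ay":0,"az":0},{"hand":-0.4,"x":0,"y":0,"z":0,"ax":0,"ay":0,"az":0}]' 25
python3 - <<'E'
from h import *
s=state();i=camera_info('wrist'); im=save('wrist','w4'); p=s['position'];print(p.round(1))
for d in regions_of('wrist','pan_l_top'): print(d['conf'],d['centre'],at('wrist',d['centre'],62,i))
collars(p[2]-103.3,i)
E
```

```text
time: 5.13
position: [544.5, -154.6, 202.9]
tool_rot: [0.974, 0.225, -0.0, 0.0]
wrist_force: [0.1, 0.1, -3.0]
opening: 38.7
grip_force: 25.0
time: 5.97
position: [619.4, -107.0, 202.7]
tool_rot: [0.974, 0.224, -0.0, 0.0]
wrist_force: [-0.4, -1.8, -2.7]
opening: 39.0
grip_force: 25.0
[ 619.4 -107.   202.7]
0.63 [56.2, 20.1] [647.53967174  80.88453646  62.        ]
0.52 [186.8, 252.1] [633.87663312 -98.31498947  62.        ]
0.28 [271.9, 40.8] [498.48534634  21.62824996  62.        ]
collar 0.72 [185. 253.] [646.4 -94.2] area 10703 5947
collar 0.68 [262. 360.] [ 636.6 -165.7] area 944 5989
collar 0.63 [249. 257.] [ 619.7 -108.6] area 5396 5852
```

View pics/w4.png

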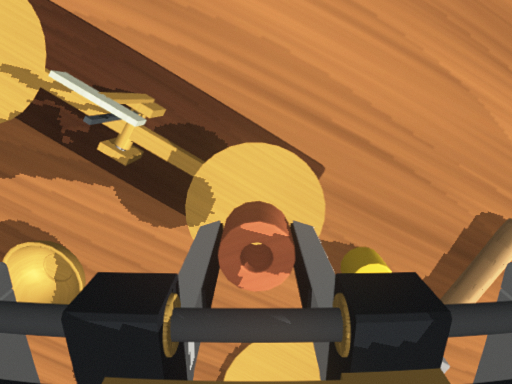

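The held collar sits at (258, 258) over the right pan, whose disc is centred near (212, 256) directly below on the tool axis. I'll lower it gently and release.

```bash
python3 -m pendant '[{"hand":-0.4,"x":0,"y":0,"z":-1.5,"ax":0,"ay":0,"az":0},{"hand":-0.4,"x":0,"y":0,"z":-1.2,"ax":0,"ay":0,"az":0},{"hand":-0.4,"x":0,"y":0,"z":-0.6,"ax":0,"ay":0,"az":0},{"hand":-0.4,"x":0,"y":0,"z":-0.5,"ax":0,"ay":0,"az":0},{"hand":-0.4,"x":0,"y":0,"z":-0.4,"ax":0,"ay":0,"az":0},{"hand":-0.4,"x":0,"y":0,"z":-0.3,"ax":0,"ay":0,"az":0},{"hand":-0.4,"x":0,"y":0,"z":-0.3,"ax":0,"ay":0,"az":0},{"hand":-0.4,"x":0,"y":0,"z":-0.2,"ax":0,"ay":0,"az":0},{"hand":-0.4,"x":0,"y":0,"z":-0.1,"ax":0,"ay":0,"az":0},{"hand":-0.4,"x":0,"y":0,"z":0,"ax":0,"ay":0,"az":0}]' 25; python3 -m pendant '[{"hand":-0.4,"x":0,"y":0,"z":0,"ax":0,"ay":0,"az":0},{"hand":-0.1,"x":0,"y":0,"z":0,"ax":0,"ay":0,"az":0},{"hand":0,"x":0,"y":0,"z":0,"ax":0,"ay":0,"az":0},{"hand":0.2,"x":0,"y":0,"z":0,"ax":0,"ay":0,"az":0},{"hand":0.4,"x":0,"y":0,"z":0,"ax":0,"ay":0,"az":0},{"hand":0.4,"x":0,"y":0,"z":0,"ax":0,"ay":0,"az":0},{"hand":0.4,"x":0,"y":0,"z":0.5,"ax":0,"ay":0,"az":0},{"hand":0.4,"x":0,"y":0,"z":1.5,"ax":0,"ay":0,"az":0},{"hand":0.4,"x":0,"y":0,"z":3,"ax":0,"ay":0,"az":0},{"hand":0.4,"x":0,"y":0,"z":3,"ax":0,"ay":0,"az":0}]' 25
python3 - <<'E'
from h import *
s=state();i=camera_info('wrist'); im=save('wrist','w5'); p=s['position'];print(p.round(1),s['qd'].round(2))
collars(47,i)
E
```

```text
time: 6.95
position: [620.1, -106.3, 151.6]
tool_rot: [0.974, 0.225, 0.0, 0.0]
wrist_force: [0.6, -0.1, -3.6]
opening: 38.7
grip_force: 25.0
time: 7.78
position: [619.0, -106.0, 231.2]
tool_rot: [0.974, 0.225, -0.002, -0.001]
wrist_force: [0.7, -0.6, -0.4]
opening: 65.5
grip_force: 0.0
[ 619.  -106.   231.2] [-0.   -0.39 -0.31  0.    0.65 -0.  ]
collar 0.75 [200. 261.] [ 620.3 -107.9] area 2478 2657
collar 0.71 [342. 173.] [460.1 -98.8] area 77 2374
collar 0.6 [255. 367.] [ 616.3 -209.2] area 880 2725
collar 0.49 [378. 336.] [ 490.6 -252.9] area 38 2217
```

```bash
python3 -m pendant '[{"hand":0.4,"x":-1.2,"y":-1.2,"z":0,"ax":0,"ay":0,"az":0},{"hand":0.4,"x":-2.4,"y":-2.4,"z":0,"ax":0,"ay":0,"az":0},{"hand":0.4,"x":-2.8,"y":-2.8,"z":0,"ax":0,"ay":0,"az":0},{"hand":0.4,"x":-2.8,"y":-2.8,"z":0,"ax":0,"ay":0,"az":0},{"hand":0.4,"x":-2.8,"y":-2.8,"z":0,"ax":0,"ay":0,"az":0},{"hand":0.4,"x":-2.6,"y":-2.8,"z":-1,"ax":0,"ay":0,"az":0},{"hand":0.4,"x":-2,"y":-2.2,"z":-2,"ax":0,"ay":0,"az":0},{"hand":0.4,"x":-1.5,"y":-1.5,"z":-2,"ax":0,"ay":0,"az":0},{"hand":0.4,"x":-0.9,"y":-1,"z":-1.5,"ax":0,"ay":0,"az":0},{"hand":0.4,"x":0,"y":0,"z":0,"ax":0,"ay":0,"az":0}]' 25;  python3 -m pendant '[{"hand":0.5,"x":0,"y":0,"z":0,"ax":0,"ay":0,"az":0},{"hand":0.5,"x":0,"y":0,"z":0,"ax":0,"ay":0,"az":0},{"hand":0.5,"x":0,"y":0,"z":0,"ax":0,"ay":0,"az":0},{"hand":0.5,"x":0,"y":0,"z":0,"ax":0,"ay":0,"az":0},{"hand":0.5,"x":0,"y":0,"z":0,"ax":0,"ay":0,"az":0},{"hand":0.5,"x":0,"y":0,"z":0,"ax":0,"ay":0,"az":0},{"hand":0.5,"x":0,"y":0,"z":0,"ax":0,"ay":0,"az":0},{"hand":0.5,"x":0,"y":0,"z":0,"ax":0,"ay":0,"az":0},{"hand":0.5,"x":0,"y":0,"z":0,"ax":0,"ay":0,"az":0},{"hand":0.5,"x":0,"y":0,"z":0,"ax":0,"ay":0,"az":0}]'
python3 - <<'E'
from h import *
s=state();i=camera_info('wrist'); im=save('wrist','w6'); p=s['position'];print(p.round(1),s['qd'].round(2))
collars(5,i)
E
```

```text
time: 8.72
position: [426.4, -301.3, 163.0]
tool_rot: [0.975, 0.223, -0.002, -0.003]
wrist_force: [-0.2, 0.2, -0.1]
opening: 65.5
grip_force: 0.0
time: 9.55
position: [430.0, -301.3, 166.6]
tool_rot: [0.974, 0.225, -0.0, -0.0]
wrist_force: [-0.6, -0.7, 0.1]
opening: 70.3
grip_force: 0.0
[ 430.  -301.3  166.6] [-0. -0.  0.  0. -0. -0.]
collar 0.69 [216. 257.] [ 428.5 -304. ] area 3092 3217
collar 0.64 [67. 12.] [ 448.4 -112.2] area 1588 4435
```

```bash
python3 -m pendant '[{"hand":0.5,"x":-0.15,"y":-0.25,"z":-1.8,"ax":0,"ay":0,"az":0},{"hand":0.5,"x":0,"y":0,"z":-1.8,"ax":0,"ay":0,"az":0},{"hand":0.5,"x":0,"y":0,"z":-1.5,"ax":0,"ay":0,"az":0},{"hand":0.5,"x":0,"y":0,"z":-0.7,"ax":0,"ay":0,"az":0},{"hand":0.5,"x":0,"y":0,"z":0,"ax":0,"ay":0,"az":0},{"hand":-0.4,"x":0,"y":0,"z":0,"ax":0,"ay":0,"az":0},{"hand":-0.4,"x":0,"y":0,"z":0,"ax":0,"ay":0,"az":0},{"hand":-0.4,"x":0,"y":0,"z":0,"ax":0,"ay":0,"az":0},{"hand":-0.4,"x":0,"y":0,"z":0,"ax":0,"ay":0,"az":0},{"hand":-0.4,"x":0,"y":0,"z":0,"ax":0,"ay":0,"az":0}]' 25
```

```text
time: 10.48
position: [428.6, -303.6, 109.3]
tool_rot: [0.974, 0.225, 0.0, -0.0]
wrist_force: [-2.0, 3.2, 3.2]
opening: 40.8
grip_force: 3.4
```

```bash
python3 -m pendant '[{"hand":-0.4,"x":0,"y":0,"z":0,"ax":0,"ay":0,"az":0},{"hand":-0.4,"x":0,"y":0,"z":0,"ax":0,"ay":0,"az":0},{"hand":-0.4,"x":0,"y":0,"z":1.0,"ax":0,"ay":0,"az":0},{"hand":-0.4,"x":0,"y":0,"z":3,"ax":0,"ay":0,"az":0},{"hand":-0.4,"x":0,"y":0,"z":3.5,"ax":0,"ay":0,"az":0},{"hand":-0.4,"x":0.5,"y":1,"z":3.5,"ax":0,"ay":0,"az":0},{"hand":-0.4,"x":1,"y":2,"z":2,"ax":0,"ay":0,"az":0},{"hand":-0.4,"x":1.5,"y":3,"z":0,"ax":0,"ay":0,"az":0},{"hand":-0.4,"x":1.7,"y":3.4,"z":0,"ax":0,"ay":0,"az":0},{"hand":-0.4,"x":1.7,"y":3.4,"z":0,"ax":0,"ay":0,"az":0}]' 25; python3 -m pendant '[{"hand":-0.4,"x":1.7,"y":3.4,"z":0,"ax":0,"ay":0,"az":0},{"hand":-0.4,"x":1.7,"y":3.4,"z":0,"ax":0,"ay":0,"az":0},{"hand":-0.4,"x":1.7,"y":3.4,"z":0,"ax":0,"ay":0,"az":0},{"hand":-0.4,"x":1.7,"y":3.4,"z":0,"ax":0,"ay":0,"az":0},{"hand":-0.4,"x":1.7,"y":3.4,"z":0,"ax":0,"ay":0,"az":0},{"hand":-0.4,"x":1.7,"y":3.4,"z":0,"ax":0,"ay":0,"az":0},{"hand":-0.4,"x":1.7,"y":3,"z":0,"ax":0,"ay":0,"az":0},{"hand":-0.4,"x":1.5,"y":2.7,"z":0,"ax":0,"ay":0,"az":0},{"hand":-0.4,"x":1,"y":1.9,"z":0,"ax":0,"ay":0,"az":0},{"hand":-0.4,"x":0.5,"y":0.6,"z":0,"ax":0,"ay":0,"az":0}]';python3 -m pendant '[{"hand":-0.4,"x":0,"y":0,"z":0,"ax":0,"ay":0,"az":0},{"hand":-0.4,"x":0,"y":0,"z":0,"ax":0,"ay":0,"az":0},{"hand":-0.4,"x":0,"y":0,"z":0,"ax":0,"ay":0,"az":0},{"hand":-0.4,"x":0,"y":0,"z":-1,"ax":0,"ay":0,"az":0},{"hand":-0.4,"x":0,"y":0,"z":-1,"ax":0,"ay":0,"az":0},{"hand":-0.4,"x":0,"y":0,"z":0,"ax":0,"ay":0,"az":0},{"hand":-0.4,"x":0,"y":0,"z":0,"ax":0,"ay":0,"az":0},{"hand":-0.4,"x":0,"y":0,"z":0,"ax":0,"ay":0,"az":0},{"hand":-0.4,"x":0,"y":0,"z":0,"ax":0,"ay":0,"az":0},{"hand":-0.4,"x":0,"y":0,"z":0,"ax":0,"ay":0,"az":0}]'
python3 - <<'E'
from h import *
s=state();i=camera_info('wrist'); im=save('wrist','w7'); p=s['position'];print(p.round(1),s['qd'].round(2))
for d in regions_of('wrist','pan_l_top'): 
  k=max(cv2.findContours(d['pixels'].astype(np.uint8),0,2)[0],key=cv2.contourArea)
  P=np.array([at('wrist',[q[0][1],q[0][0]],77,i)[:2] for q in k],np.float32)
  print(d['conf'],d['centre'],cv2.minEnclosingCircle(P))
j=[256,256]
E
```

```text
time: 11.32
position: [492.9, -175.0, 239.5]
tool_rot: [0.975, 0.224, 0.001, 0.001]
wrist_force: [0.8, 0.2, -4.5]
opening: 39.8
grip_force: 25.0
time: 12.15
position: [642.1, 113.5, 238.1]
tool_rot: [0.974, 0.227, 0.0, -0.001]
wrist_force: [0.5, -0.9, -2.9]
opening: 40.0
grip_force: 25.0
time: 12.98
position: [641.9, 110.1, 219.2]
tool_rot: [0.974, 0.225, 0.0, 0.0]
wrist_force: [0.4, -0.4, -2.5]
opening: 39.9
grip_force: 25.0
[641.9 110.1 219.2] [ 0.  0. -0. -0.  0.  0.]
0.97 [186.6, 248.9] ((639.0787353515625, 110.82245635986328), 50.00379943847656)
```

View pics/w7.png

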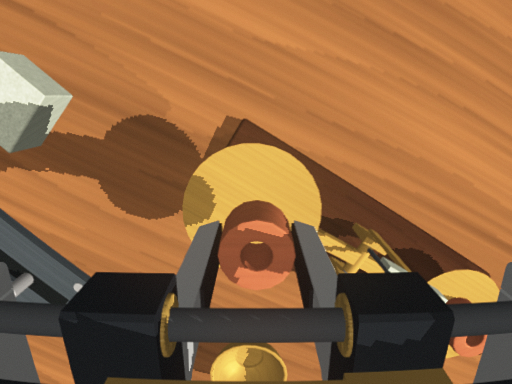

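The held collar (258, 256) is over the left pan (centre near (208, 252)), and the first collar still stands on the right pan at lower right. I'll lower this one.

```bash
python3 -m pendant '[{"hand":-0.4,"x":0,"y":0.1,"z":-1,"ax":0,"ay":0,"az":0},{"hand":-0.4,"x":0,"y":0.1,"z":-0.9,"ax":0,"ay":0,"az":0},{"hand":-0.4,"x":0,"y":0,"z":-0.6,"ax":0,"ay":0,"az":0},{"hand":-0.4,"x":0,"y":0,"z":-0.4,"ax":0,"ay":0,"az":0},{"hand":-0.4,"x":0,"y":0,"z":-0.3,"ax":0,"ay":0,"az":0},{"hand":-0.4,"x":0,"y":0,"z":-0.2,"ax":0,"ay":0,"az":0},{"hand":-0.4,"x":0,"y":0,"z":-0.2,"ax":0,"ay":0,"az":0},{"hand":-0.4,"x":0,"y":0,"z":-0.1,"ax":0,"ay":0,"az":0},{"hand":-0.4,"x":0,"y":0,"z":0,"ax":0,"ay":0,"az":0},{"hand":-0.4,"x":0,"y":0,"z":0,"ax":0,"ay":0,"az":0}]'
```

```text
time: 13.92
position: [641.8, 112.2, 182.0]
tool_rot: [0.974, 0.225, 0.0, 0.0]
wrist_force: [0.2, 0.3, -2.7]
opening: 39.8
grip_force: 25.0
```

```bash
python3 -m pendant '[{"hand":-0.4,"x":0,"y":0,"z":-0.1,"ax":0,"ay":0,"az":0},{"hand":-0.4,"x":0,"y":0,"z":-0.05,"ax":0,"ay":0,"az":0},{"hand":-0.4,"x":0,"y":0,"z":0,"ax":0,"ay":0,"az":0},{"hand":-0.1,"x":0,"y":0,"z":0,"ax":0,"ay":0,"az":0},{"hand":0,"x":0,"y":0,"z":0,"ax":0,"ay":0,"az":0},{"hand":0.2,"x":0,"y":0,"z":0,"ax":0,"ay":0,"az":0},{"hand":0.4,"x":0,"y":0,"z":0,"ax":0,"ay":0,"az":0},{"hand":0.4,"x":0,"y":0,"z":0,"ax":0,"ay":0,"az":0},{"hand":0.4,"x":0,"y":0,"z":0.5,"ax":0,"ay":0,"az":0},{"hand":0.4,"x":0,"y":0,"z":1.5,"ax":0,"ay":0,"az":0}]';python3 -m pendant '[{"hand":0.4,"x":-0.5,"y":-1,"z":2.5,"ax":0,"ay":0,"az":0},{"hand":0.4,"x":-0.5,"y":-1,"z":2.5,"ax":0,"ay":0,"az":0},{"hand":0.4,"x":-0.5,"y":-1,"z":0.5,"ax":0,"ay":0,"az":0},{"hand":0.4,"x":0,"y":0,"z":0,"ax":0,"ay":0,"az":0},{"hand":0.4,"x":0,"y":0,"z":0,"ax":0,"ay":0,"az":0},{"hand":0.4,"x":0,"y":0,"z":0,"ax":0,"ay":0,"az":0},{"hand":0.4,"x":0,"y":0,"z":0,"ax":0,"ay":0,"az":0},{"hand":0.4,"x":0,"y":0,"z":0,"ax":0,"ay":0,"az":0},{"hand":0.4,"x":0,"y":0,"z":0,"ax":0,"ay":0,"az":0},{"hand":0.4,"x":0,"y":0,"z":0,"ax":0,"ay":0,"az":0}]';python3 -m pendant '[{"hand":0.4,"x":0,"y":0,"z":0,"ax":0,"ay":0,"az":0},{"hand":0.4,"x":0,"y":0,"z":0,"ax":0,"ay":0,"az":0},{"hand":0.4,"x":0,"y":0,"z":0,"ax":0,"ay":0,"az":0},{"hand":0.4,"x":0,"y":0,"z":0,"ax":0,"ay":0,"az":0},{"hand":0.4,"x":0,"y":0,"z":0,"ax":0,"ay":0,"az":0},{"hand":0.4,"x":0,"y":0,"z":0,"ax":0,"ay":0,"az":0},{"hand":0.4,"x":0,"y":0,"z":0,"ax":0,"ay":0,"az":0},{"hand":0.4,"x":0,"y":0,"z":0,"ax":0,"ay":0,"az":0},{"hand":0.4,"x":0,"y":0,"z":0,"ax":0,"ay":0,"az":0},{"hand":0.4,"x":0,"y":0,"z":0,"ax":0,"ay":0,"az":0}]'
python3 -m pendant '[{"hand":0.4,"x":0,"y":0,"z":0,"ax":0,"ay":0,"az":0},{"hand":0.4,"x":0,"y":0,"z":0,"ax":0,"ay":0,"az":0},{"hand":0.4,"x":0,"y":0,"z":0,"ax":0,"ay":0,"az":0},{"hand":0.4,"x":0,"y":0,"z":0,"ax":0,"ay":0,"az":0},{"hand":0.4,"x":0,"y":0,"z":0,"ax":0,"ay":0,"az":0},{"hand":0.4,"x":0,"y":0,"z":0,"ax":0,"ay":0,"az":0},{"hand":0.4,"x":0,"y":0,"z":0,"ax":0,"ay":0,"az":0},{"hand":0.4,"x":0,"y":0,"z":0,"ax":0,"ay":0,"az":0},{"hand":0.4,"x":0,"y":0,"z":0,"ax":0,"ay":0,"az":0},{"hand":0.4,"x":0,"y":0,"z":0,"ax":0,"ay":0,"az":0}]'
python3 - <<'E'
from h import *
s=state();i=camera_info('wrist'); im=save('wrist','w8'); sd=save('side','s8');print(s['position'].round(1))
a=cv2.resize(im,(400,300)); b=cv2.resize(sd[110:290,120:360],(400,300))
cv2.imwrite('pics/m8.png',np.hstack([a,b])[:,:,::-1])
E
```

```text
time: 14.75
position: [639.9, 112.1, 197.8]
tool_rot: [0.974, 0.225, -0.003, -0.001]
wrist_force: [0.5, 1.1, -0.4]
opening: 65.6
grip_force: 0.0
time: 15.58
position: [626.4, 82.5, 254.3]
tool_rot: [0.974, 0.225, -0.001, -0.0]
wrist_force: [-0.4, -1.0, 0.1]
opening: 66.1
grip_force: 0.0
time: 16.42
position: [626.6, 82.2, 255.2]
tool_rot: [0.974, 0.225, 0.0, -0.0]
wrist_force: [-0.2, 0.5, 0.2]
opening: 65.8
grip_force: 0.0
time: 17.25
position: [626.6, 82.2, 255.1]
tool_rot: [0.974, 0.225, -0.0, 0.0]
wrist_force: [-0.0, -1.1, 0.1]
opening: 66.2
grip_force: 0.0
[626.6  82.2 255.1]
```

View pics/m8.png

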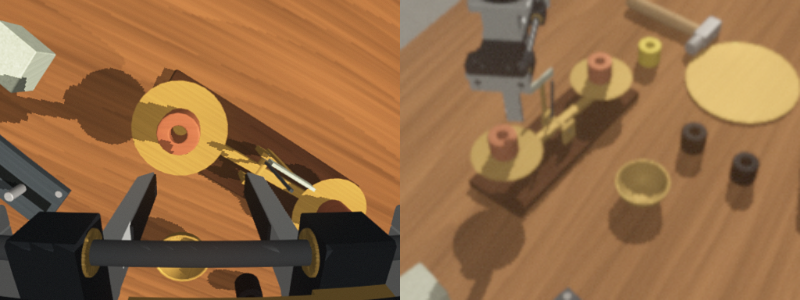

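Run:
```python
from h import *
np.set_printoptions(precision=1,suppress=True)
L=(641.6,112.5);R=(620,-106.5)
for cam in('side','wrist','top'):
  i=camera_info(cam); im=save(cam,cam+'9')
  for nm,(x,y) in(('L',L),('R',R)):
    for z in(47,62,77):
      P=proj(cam,ring(x,y,z-5,z,50),i); print(cam,nm,z,P.min(0),P.max(0))
  for d in regions_of(cam,'pan_l_top')[:4]:
    k=max(cv2.findContours(d['pixels'].astype(np.uint8),0,2)[0],key=cv2.contourArea)[:,0,::-1]; print('  seen',round(d['conf'],2),k.min(0),k.max(0)+1)
```

```text
side L 47 [192.4 163.4] [226.7 206.1]
side L 62 [188.4 162.4] [222.9 205.7]
side L 77 [184.3 161.4] [218.9 205.2]
side R 47 [143.7 221.5] [171.1 258.7]
side R 62 [139.7 221.2] [167.1 258.9]
side R 77 [135.5 221. ] [163.  259.1]
  seen 0.66 [186 162] [219 206]
  seen 0.59 [135 291] [184 360]
wrist L 47 [ 98.3 175.1] [209.9 287.8]
wrist L 62 [ 98.3 170.9] [215.4 289.5]
wrist L 77 [ 98.2 166.3] [221.5 291.3]
wrist R 47 [222.7 370.5] [313.1 467.8]
wrist R 62 [228.5 375.5] [322.  476.6]
wrist R 77 [234.7 380.9] [331.6 486.1]
  seen 0.63 [103 168] [224 293]
top L 47 [113.9 190.1] [154.1 231.7]
top L 62 [111.4 188.8] [152.3 231.1]
top L 77 [108.9 187.4] [150.5 230.5]
top R 47 [121.7 281. ] [162.4 323.1]
top R 62 [119.4 281.3] [160.8 324.1]
top R 77 [116.9 281.5] [159.1 325.2]
  seen 0.46 [116 222] [146 231]
```

The left wrist view shows the left pan's collar at (130, 178) with the pan looming large. The measured edges (side rows 186–219, wrist width 125 px) match the left pan at +15 mm, and the right pan is at the low stop. So the right collar, the first one placed, is the heavier. I'll fetch it.

```bash
python3 -m pendant '[{"hand":0.4,"x":0,"y":-1.2,"z":0,"ax":0,"ay":0,"az":0},{"hand":0.4,"x":-0.1,"y":-2.5,"z":0,"ax":0,"ay":0,"az":0},{"hand":0.4,"x":-0.1,"y":-3.5,"z":0,"ax":0,"ay":0,"az":0},{"hand":0.4,"x":-0.1,"y":-3.5,"z":0,"ax":0,"ay":0,"az":0},{"hand":0.4,"x":-0.1,"y":-3.5,"z":0,"ax":0,"ay":0,"az":0},{"hand":0.4,"x":-0.1,"y":-2.5,"z":-1.5,"ax":0,"ay":0,"az":0},{"hand":0.4,"x":-0.1,"y":-1.5,"z":-2,"ax":0,"ay":0,"az":0},{"hand":0.4,"x":-0.1,"y":-0.7,"z":-1.5,"ax":0,"ay":0,"az":0},{"hand":0.4,"x":0,"y":0,"z":0,"ax":0,"ay":0,"az":0},{"hand":0.4,"x":0,"y":0,"z":0,"ax":0,"ay":0,"az":0}]' 25;  python3 -m pendant '[{"hand":0.4,"x":0,"y":0,"z":0,"ax":0,"ay":0,"az":0},{"hand":0.4,"x":0,"y":0,"z":0,"ax":0,"ay":0,"az":0},{"hand":0.4,"x":0,"y":0,"z":0,"ax":0,"ay":0,"az":0},{"hand":0.4,"x":0,"y":0,"z":0,"ax":0,"ay":0,"az":0},{"hand":0.4,"x":0,"y":0,"z":0,"ax":0,"ay":0,"az":0},{"hand":0.4,"x":0,"y":0,"z":0,"ax":0,"ay":0,"az":0},{"hand":0.4,"x":0,"y":0,"z":0,"ax":0,"ay":0,"az":0},{"hand":0.4,"x":0,"y":0,"z":0,"ax":0,"ay":0,"az":0},{"hand":0.4,"x":0,"y":0,"z":0,"ax":0,"ay":0,"az":0},{"hand":0.4,"x":0,"y":0,"z":0,"ax":0,"ay":0,"az":0}]'
python3 - <<'E'
from h import *
s=state();i=camera_info('wrist'); im=save('wrist','w10'); p=s['position'];print(p.round(1),s['qd'].round(2))
collars(47,i)
i=camera_info('wrist')
for z in(47,77):
  P=proj('wrist',ring(620,-106.5,z-5,z,50),i); print(z,P.min(0),P.max(0))
for d in regions_of('wrist','pan_l_top')[:4]:
    k=max(cv2.findContours(d['pixels'].astype(np.uint8),0,2)[0],key=cv2.contourArea)[:,0,::-1]; print('  seen',round(d['conf'],2),k.min(0),k.max(0)+1)
E
```

```text
time: 18.48
position: [618.7, -107.6, 204.1]
tool_rot: [0.975, 0.224, -0.001, -0.001]
wrist_force: [1.0, 0.5, 0.7]
opening: 65.8
grip_force: 0.0
time: 19.32
position: [619.5, -106.8, 205.1]
tool_rot: [0.974, 0.225, -0.0, -0.0]
wrist_force: [-0.1, 0.3, 0.1]
opening: 65.7
grip_force: 0.0
[ 619.5 -106.8  205.1] [-0. -0. -0. -0.  0. -0.]
collar 0.87 [216. 258.] [ 619.8 -108.4] area 3175 3323
collar 0.65 [354. 167.] [474.9 -98.8] area 507 2923
collar 0.55 [264. 370.] [ 619.2 -205.5] area 860 3374
47 [134.70630526 188.56921984] [261.08308166 320.05619724]
77 [139.56202506 179.88332633] [280.74374662 328.28866214]
  seen 0.87 [0 0] [120  36]
```

```bash
python3 -m pendant '[{"hand":0.4,"x":0,"y":0,"z":-1.5,"ax":0,"ay":0,"az":0},{"hand":0.4,"x":0,"y":0,"z":-1.8,"ax":0,"ay":0,"az":0},{"hand":0.4,"x":0,"y":0,"z":-1.3,"ax":0,"ay":0,"az":0},{"hand":0.4,"x":0,"y":0,"z":-0.8,"ax":0,"ay":0,"az":0},{"hand":0.4,"x":0,"y":0,"z":0,"ax":0,"ay":0,"az":0},{"hand":-0.4,"x":0,"y":0,"z":0,"ax":0,"ay":0,"az":0},{"hand":-0.4,"x":0,"y":0,"z":0,"ax":0,"ay":0,"az":0},{"hand":-0.4,"x":0,"y":0,"z":0,"ax":0,"ay":0,"az":0},{"hand":-0.4,"x":0,"y":0,"z":0,"ax":0,"ay":0,"az":0},{"hand":-0.4,"x":0,"y":0,"z":0,"ax":0,"ay":0,"az":0}]' 25;  python3 -m pendant '[{"hand":-0.4,"x":0,"y":0,"z":0,"ax":0,"ay":0,"az":0},{"hand":-0.4,"x":0,"y":0,"z":0,"ax":0,"ay":0,"az":0},{"hand":-0.4,"x":0,"y":0,"z":0.2,"ax":0,"ay":0,"az":0},{"hand":-0.4,"x":0,"y":0,"z":0.4,"ax":0,"ay":0,"az":0},{"hand":-0.4,"x":0,"y":0,"z":0.5,"ax":0,"ay":0,"az":0},{"hand":-0.4,"x":0,"y":0,"z":0.6,"ax":0,"ay":0,"az":0},{"hand":-0.4,"x":0,"y":0,"z":0.6,"ax":0,"ay":0,"az":0},{"hand":-0.4,"x":0,"y":0,"z":0.6,"ax":0,"ay":0,"az":0},{"hand":-0.4,"x":0,"y":0,"z":0.8,"ax":0,"ay":0,"az":0},{"hand":-0.4,"x":0,"y":0,"z":1,"ax":0,"ay":0,"az":0}]'
```

```text
time: 20.3
position: [620.1, -106.9, 152.0]
tool_rot: [0.974, 0.225, 0.001, 0.0]
wrist_force: [-0.0, 0.2, -0.4]
opening: 38.9
grip_force: 25.0
time: 21.13
position: [618.5, -106.5, 197.7]
tool_rot: [0.974, 0.225, -0.001, -0.001]
wrist_force: [-0.2, -0.5, -3.3]
opening: 38.9
grip_force: 25.0
```

```bash
python3 -m pendant '[{"hand":-0.4,"x":0,"y":0,"z":2,"ax":0,"ay":0,"az":0},{"hand":-0.4,"x":0,"y":0,"z":3,"ax":0,"ay":0,"az":0},{"hand":-0.4,"x":-0.4,"y":1,"z":1.5,"ax":0,"ay":0,"az":0},{"hand":-0.4,"x":-1,"y":2,"z":0,"ax":0,"ay":0,"az":0},{"hand":-0.4,"x":-1.3,"y":3,"z":0,"ax":0,"ay":0,"az":0},{"hand":-0.4,"x":-1.5,"y":3.5,"z":0,"ax":0,"ay":0,"az":0},{"hand":-0.4,"x":-1.5,"y":3.5,"z":0,"ax":0,"ay":0,"az":0},{"hand":-0.4,"x":-1.5,"y":3.5,"z":0,"ax":0,"ay":0,"az":0},{"hand":-0.4,"x":-1.5,"y":3.5,"z":0,"ax":0,"ay":0,"az":0},{"hand":-0.4,"x":-1.5,"y":3.5,"z":0,"ax":0,"ay":0,"az":0}]' 25;  python3 -m pendant '[{"hand":-0.4,"x":-1.5,"y":3.5,"z":0,"ax":0,"ay":0,"az":0},{"hand":-0.4,"x":-1.4,"y":3.4,"z":0,"ax":0,"ay":0,"az":0},{"hand":-0.4,"x":-1.3,"y":3.4,"z":0,"ax":0,"ay":0,"az":0},{"hand":-0.4,"x":-1,"y":2.5,"z":0,"ax":0,"ay":0,"az":0},{"hand":-0.4,"x":-0.8,"y":1.6,"z":0,"ax":0,"ay":0,"az":0},{"hand":-0.4,"x":0,"y":1,"z":0,"ax":0,"ay":0,"az":0},{"hand":-0.4,"x":0,"y":0,"z":0,"ax":0,"ay":0,"az":0},{"hand":-0.4,"x":0,"y":0,"z":0,"ax":0,"ay":0,"az":0},{"hand":-0.4,"x":0,"y":0,"z":0,"ax":0,"ay":0,"az":0},{"hand":-0.4,"x":0,"y":0,"z":0,"ax":0,"ay":0,"az":0}]'
python3 -m pendant '[{"hand":-0.4,"x":0,"y":0,"z":0,"ax":0,"ay":0,"az":0},{"hand":-0.4,"x":0,"y":0,"z":0,"ax":0,"ay":0,"az":0},{"hand":-0.4,"x":0,"y":0,"z":0,"ax":0,"ay":0,"az":0},{"hand":-0.4,"x":0,"y":0,"z":0,"ax":0,"ay":0,"az":0},{"hand":-0.4,"x":0,"y":0,"z":0,"ax":0,"ay":0,"az":0},{"hand":-0.4,"x":0,"y":0,"z":0,"ax":0,"ay":0,"az":0},{"hand":-0.4,"x":0,"y":0,"z":0,"ax":0,"ay":0,"az":0},{"hand":-0.4,"x":0,"y":0,"z":0,"ax":0,"ay":0,"az":0},{"hand":-0.4,"x":0,"y":0,"z":0,"ax":0,"ay":0,"az":0},{"hand":-0.4,"x":0,"y":0,"z":0,"ax":0,"ay":0,"az":0}]'
python3 - <<'E'
from h import *
s=state();i=camera_info('wrist'); im=save('wrist','w11'); p=s['position'];print(p.round(1),s['qd'].round(2))
cv2.imwrite('pics/w11b.png',cv2.resize(im[60:310,120:420],None,fx=2.4,fy=2.4,interpolation=cv2.INTER_CUBIC)[:,:,::-1])
collars(p[2]-104.2,i)
for d in look_for('wrist','jig')+look_for('wrist','jig_mid'): print(d['conf'],d['centre'],at('wrist',d['centre'],12,i))
E
```

```text
time: 21.97
position: [515.8, 130.2, 263.5]
tool_rot: [0.974, 0.225, 0.0, -0.0]
wrist_force: [0.6, 0.6, -3.1]
opening: 38.9
grip_force: 25.0
time: 22.8
position: [458.1, 281.1, 263.1]
tool_rot: [0.975, 0.224, -0.0, 0.0]
wrist_force: [0.4, -0.5, -3.1]
opening: 38.8
grip_force: 25.0
time: 23.63
position: [457.5, 282.2, 263.2]
tool_rot: [0.974, 0.225, 0.0, -0.0]
wrist_force: [0.3, -0.3, -2.8]
opening: 38.7
grip_force: 25.0
[457.5 282.2 263.2] [-0.  0.  0.  0.  0.  0.]
collar 0.95 [ 87. 505.] [588.3 205. ] area 656 7794
collar 0.79 [248. 257.] [457.6 280.7] area 5480 5789
collar 0.56 [367. 462.] [437.3 117.5] area 886 4713
0.96 [170.1, 245.0] [457.77153173 293.60644965  12.        ]
0.77 [169.6, 243.2] [457.43583734 295.4919043   12.        ]
```

View pics/w11b.png

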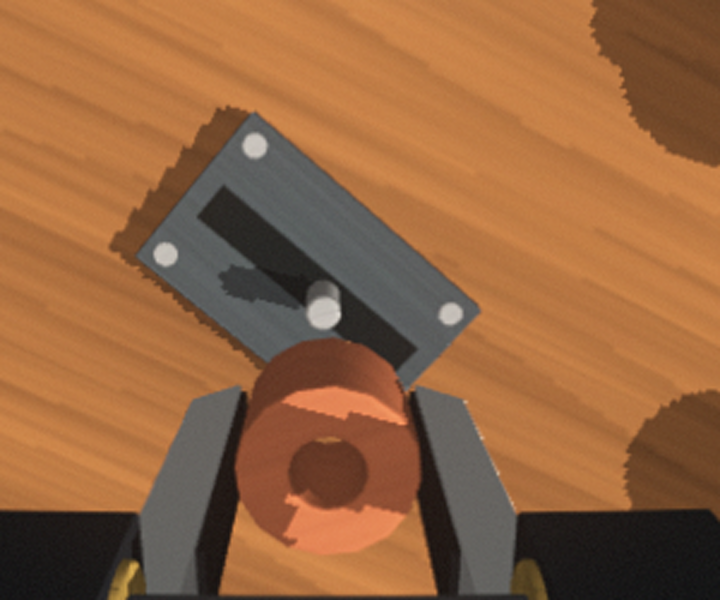

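The crop shows the post's top at crop (324, 313), which is pixel (190.4, 255.0), and the held collar's bore rim at crop (328, 473), which is pixel (257.1, 256.7). I'll turn these into a relative offset.

Run:
```python
from h import *
i=camera_info('wrist'); p=state()['position']; im=cv2.imread('pics/w11.png')
g=cv2.cvtColor(im,cv2.COLOR_BGR2GRAY)[176:206,242:268]
m=(g>165).astype(np.uint8); n,l,s,c=cv2.connectedComponentsWithStats(m)
for k in range(1,n):
  if s[k,4]>15: print(s[k],c[k]+[242,176], at('wrist',(c[k]+[242,176])[::-1],42,i).round(1))
print('post',at('wrist',[190.4,255.0],42,i).round(1),'bore',at('wrist',[257.1,256.7],p[2]-69.2,i).round(1),p.round(1))
print('post top predicted if at tcp', proj('wrist',[[p[0],p[1],42]],i), 'post px r', 7*331/ (p[2]+82-42))
for cam,r in(('top',None),('side',None)):
  pass
```

```text
[  7   8  13  13 126] [254.76190476 190.15873016] [450.5 278.8  42. ]
post [450.4 278.5  42. ] bore [457.6 280.5 193.9] [457.5 282.2 263.1]
post top predicted if at tcp [[182.14302199 254.74129664]] post px r 7.643611998453564
```

```bash
python3 -m pendant '[{"hand":-0.4,"x":-0.8,"y":-0.4,"z":-1.5,"ax":0,"ay":0,"az":0},{"hand":-0.4,"x":-0.8,"y":-0.4,"z":-2.5,"ax":0,"ay":0,"az":0},{"hand":-0.4,"x":-0.8,"y":-0.4,"z":-2.5,"ax":0,"ay":0,"az":0},{"hand":-0.4,"x":-0.8,"y":-0.2,"z":-2,"ax":0,"ay":0,"az":0},{"hand":-0.4,"x":0,"y":0,"z":-1.3,"ax":0,"ay":0,"az":0},{"hand":-0.4,"x":0,"y":0,"z":0,"ax":0,"ay":0,"az":0},{"hand":-0.4,"x":0,"y":0,"z":0,"ax":0,"ay":0,"az":0},{"hand":-0.4,"x":0,"y":0,"z":0,"ax":0,"ay":0,"az":0},{"hand":-0.4,"x":0,"y":0,"z":0,"ax":0,"ay":0,"az":0},{"hand":-0.4,"x":0,"y":0,"z":0,"ax":0,"ay":0,"az":0}]' 25; python3 -m pendant '[{"hand":-0.4,"x":0,"y":0,"z":0,"ax":0,"ay":0,"az":0},{"hand":-0.4,"x":0,"y":0,"z":0,"ax":0,"ay":0,"az":0},{"hand":-0.4,"x":0,"y":0,"z":0,"ax":0,"ay":0,"az":0},{"hand":-0.4,"x":0,"y":0,"z":0,"ax":0,"ay":0,"az":0},{"hand":-0.4,"x":0,"y":0,"z":0,"ax":0,"ay":0,"az":0},{"hand":-0.4,"x":0,"y":0,"z":0,"ax":0,"ay":0,"az":0},{"hand":-0.4,"x":0,"y":0,"z":0,"ax":0,"ay":0,"az":0},{"hand":-0.4,"x":0,"y":0,"z":0,"ax":0,"ay":0,"az":0},{"hand":-0.4,"x":0,"y":0,"z":0,"ax":0,"ay":0,"az":0},{"hand":-0.4,"x":0,"y":0,"z":0,"ax":0,"ay":0,"az":0}]'
python3 - <<'E'
from h import *
s=state();i=camera_info('wrist'); im=save('wrist','w12'); p=s['position'];print(p.round(1))
cv2.imwrite('pics/w12b.png',cv2.resize(im[120:300,180:340],None,fx=3.3,fy=3.3,interpolation=cv2.INTER_CUBIC)[:,:,::-1])
q=proj('wrist',[[450.5,279.5,42]],i)[0]; print('exp',q); r0,c0=int(q[0]),int(q[1])
g=cv2.cvtColor(im,cv2.COLOR_RGB2GRAY)[r0-18:r0+18,c0-18:c0+18]
for th in(140,165,185):
  n,l,st,c=cv2.connectedComponentsWithStats((g>th).astype(np.uint8))
  for k in range(1,n):
    if st[k,4]>40: print(th,st[k],c[k]+[c0-18,r0-18],at('wrist',(c[k]+[c0-18,r0-18])[::-1],42,i).round(1))
collars(p[2]-104.2,i)
E
```

```text
time: 24.67
position: [426.8, 268.7, 166.7]
tool_rot: [0.974, 0.225, 0.002, -0.0]
wrist_force: [-0.9, 0.6, -3.8]
opening: 39.3
grip_force: 25.0
time: 25.5
position: [425.5, 268.2, 165.1]
tool_rot: [0.974, 0.225, -0.0, 0.0]
wrist_force: [-0.2, 0.4, -3.3]
opening: 38.6
grip_force: 25.0
[425.5 268.2 165.1]
exp [177.87327243 255.25429619]
140 [  9   7  20  23 342] [256.07894737 177.80116959] [450.8 279.   42. ]
165 [  9  10  20  20 306] [255.96078431 178.28431373] [450.5 279.   42. ]
185 [ 10  11  19  18 281] [256.10676157 178.34519573] [450.5 278.9  42. ]
collar 0.71 [247. 257.] [425.6 266.6] area 5410 5787
```

View pics/w12b.png

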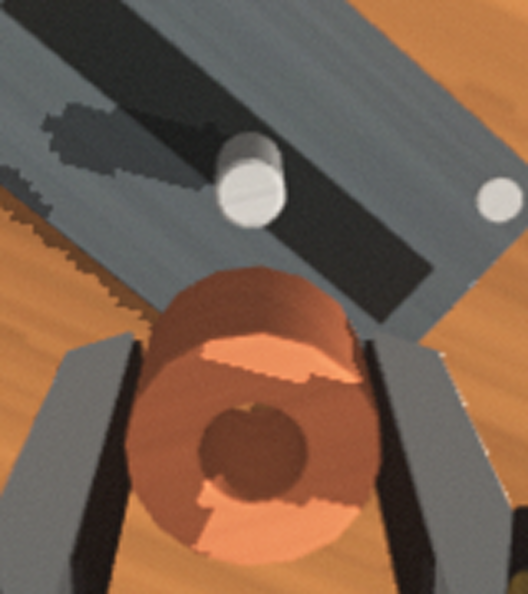

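The crop shows the post's top at crop (252, 193) and the bore at crop (253, 452). The camera puts the post at (450.5, 279.0) from both ranges and the held collar at (425.6, 266.6), so the shift is (24.9, 12.4) mm.

```bash
python3 -m pendant '[{"hand":-0.4,"x":0.7,"y":0.35,"z":0,"ax":0,"ay":0,"az":0},{"hand":-0.4,"x":0.9,"y":0.45,"z":0,"ax":0,"ay":0,"az":0},{"hand":-0.4,"x":0.6,"y":0.3,"z":0,"ax":0,"ay":0,"az":0},{"hand":-0.4,"x":0.29,"y":0.14,"z":0,"ax":0,"ay":0,"az":0},{"hand":-0.4,"x":0,"y":0,"z":-0.5,"ax":0,"ay":0,"az":0},{"hand":-0.4,"x":0,"y":0,"z":-0.5,"ax":0,"ay":0,"az":0},{"hand":-0.4,"x":0,"y":0,"z":-0.5,"ax":0,"ay":0,"az":0},{"hand":-0.4,"x":0,"y":0,"z":-0.2,"ax":0,"ay":0,"az":0},{"hand":-0.4,"x":0,"y":0,"z":0,"ax":0,"ay":0,"az":0},{"hand":-0.4,"x":0,"y":0,"z":0,"ax":0,"ay":0,"az":0}]' 25; python3 -m pendant '[{"hand":-0.4,"x":0,"y":0,"z":0,"ax":0,"ay":0,"az":0},{"hand":-0.4,"x":0,"y":0,"z":0,"ax":0,"ay":0,"az":0},{"hand":-0.4,"x":0,"y":0,"z":0,"ax":0,"ay":0,"az":0},{"hand":-0.4,"x":0,"y":0,"z":-0.05,"ax":0,"ay":0,"az":0},{"hand":-0.4,"x":0,"y":0,"z":-0.05,"ax":0,"ay":0,"az":0},{"hand":-0.4,"x":0,"y":0,"z":-0.05,"ax":0,"ay":0,"az":0},{"hand":-0.4,"x":0,"y":0,"z":-0.05,"ax":0,"ay":0,"az":0},{"hand":-0.4,"x":0,"y":0,"z":-0.05,"ax":0,"ay":0,"az":0},{"hand":-0.4,"x":0,"y":0,"z":0,"ax":0,"ay":0,"az":0},{"hand":-0.4,"x":0,"y":0,"z":0,"ax":0,"ay":0,"az":0}]'
```

```text
time: 26.43
position: [450.0, 280.4, 147.7]
tool_rot: [0.974, 0.225, -0.001, 0.0]
wrist_force: [0.0, -0.6, -4.4]
opening: 38.8
grip_force: 25.0
time: 27.27
position: [450.4, 280.6, 145.6]
tool_rot: [0.974, 0.225, -0.0, 0.0]
wrist_force: [0.1, 0.3, -2.2]
opening: 39.2
grip_force: 25.0
```

```bash
python3 -m pendant '[{"hand":-0.4,"x":0,"y":0,"z":-0.05,"ax":0,"ay":0,"az":0},{"hand":-0.4,"x":0,"y":0,"z":-0.05,"ax":0,"ay":0,"az":0},{"hand":-0.4,"x":0,"y":0,"z":-0.05,"ax":0,"ay":0,"az":0},{"hand":-0.4,"x":0,"y":0,"z":-0.05,"ax":0,"ay":0,"az":0},{"hand":-0.4,"x":0,"y":0,"z":-0.05,"ax":0,"ay":0,"az":0},{"hand":-0.4,"x":0,"y":0,"z":0,"ax":0,"ay":0,"az":0},{"hand":-0.4,"x":0,"y":0,"z":0,"ax":0,"ay":0,"az":0},{"hand":-0.4,"x":0,"y":0,"z":0,"ax":0,"ay":0,"az":0},{"hand":-0.4,"x":0,"y":0,"z":0,"ax":0,"ay":0,"az":0},{"hand":-0.4,"x":0,"y":0,"z":0,"ax":0,"ay":0,"az":0}]'; python3 -c "
from station import *
s=state();print(s['wrist_force'],s['wrist_torque'])"
```

```text
time: 28.1
position: [450.5, 280.6, 143.2]
tool_rot: [0.974, 0.225, 0.0, -0.0]
wrist_force: [-1.1, 0.1, -3.2]
opening: 39.1
grip_force: 25.0
[-1.10853347  0.05813785 -3.21962452] [ 0.00836913 -0.0016661   0.02409989]
```

```bash
python3 -m pendant '[{"hand":-0.4,"x":0,"y":0,"z":-0.1,"ax":0,"ay":0,"az":0},{"hand":-0.4,"x":0,"y":0,"z":-0.1,"ax":0,"ay":0,"az":0},{"hand":-0.4,"x":0,"y":0,"z":-0.1,"ax":0,"ay":0,"az":0},{"hand":-0.4,"x":0,"y":0,"z":-0.1,"ax":0,"ay":0,"az":0},{"hand":-0.4,"x":0,"y":0,"z":-0.1,"ax":0,"ay":0,"az":0},{"hand":-0.4,"x":0,"y":0,"z":-0.1,"ax":0,"ay":0,"az":0},{"hand":-0.4,"x":0,"y":0,"z":-0.1,"ax":0,"ay":0,"az":0},{"hand":-0.4,"x":0,"y":0,"z":-0.1,"ax":0,"ay":0,"az":0},{"hand":-0.4,"x":0,"y":0,"z":-0.1,"ax":0,"ay":0,"az":0},{"hand":-0.4,"x":0,"y":0,"z":0,"ax":0,"ay":0,"az":0}]'; python3 -c "
from station import *
s=state();print(s['wrist_force'],s['wrist_torque'])"
```

```text
time: 28.93
position: [450.3, 280.5, 133.9]
tool_rot: [0.974, 0.225, -0.0, 0.0]
wrist_force: [-0.4, 0.0, -4.2]
opening: 38.8
grip_force: 25.0
[-0.43478737  0.01451485 -4.18493079] [ 0.00766375 -0.01204354  0.07257739]
```

Free passage with no lateral force, so I'll continue down to about 1 mm above the plate, then touch down softly.

```bash
python3 -m pendant '[{"hand":-0.4,"x":0,"y":0,"z":-0.2,"ax":0,"ay":0,"az":0},{"hand":-0.4,"x":0,"y":0,"z":-0.2,"ax":0,"ay":0,"az":0},{"hand":-0.4,"x":0,"y":0,"z":-0.2,"ax":0,"ay":0,"az":0},{"hand":-0.4,"x":0,"y":0,"z":-0.2,"ax":0,"ay":0,"az":0},{"hand":-0.4,"x":0,"y":0,"z":-0.2,"ax":0,"ay":0,"az":0},{"hand":-0.4,"x":0,"y":0,"z":-0.2,"ax":0,"ay":0,"az":0},{"hand":-0.4,"x":0,"y":0,"z":-0.2,"ax":0,"ay":0,"az":0},{"hand":-0.4,"x":0,"y":0,"z":-0.1,"ax":0,"ay":0,"az":0},{"hand":-0.4,"x":0,"y":0,"z":-0.1,"ax":0,"ay":0,"az":0},{"hand":-0.4,"x":0,"y":0,"z":0,"ax":0,"ay":0,"az":0}]'; python3 -m pendant '[{"hand":-0.4,"x":0,"y":0,"z":0,"ax":0,"ay":0,"az":0},{"hand":-0.4,"x":0,"y":0,"z":-0.04,"ax":0,"ay":0,"az":0},{"hand":-0.4,"x":0,"y":0,"z":-0.04,"ax":0,"ay":0,"az":0},{"hand":-0.4,"x":0,"y":0,"z":0,"ax":0,"ay":0,"az":0},{"hand":-0.4,"x":0,"y":0,"z":0,"ax":0,"ay":0,"az":0},{"hand":-0.4,"x":0,"y":0,"z":0,"ax":0,"ay":0,"az":0},{"hand":-0.4,"x":0,"y":0,"z":0,"ax":0,"ay":0,"az":0},{"hand":-0.4,"x":0,"y":0,"z":0,"ax":0,"ay":0,"az":0},{"hand":-0.4,"x":0,"y":0,"z":0,"ax":0,"ay":0,"az":0},{"hand":-0.4,"x":0,"y":0,"z":0,"ax":0,"ay":0,"az":0}]'
```

```text
time: 29.77
position: [450.3, 280.5, 117.9]
tool_rot: [0.974, 0.225, -0.0, 0.0]
wrist_force: [-0.8, 0.2, -3.4]
opening: 39.0
grip_force: 25.0
time: 30.6
position: [450.5, 280.6, 117.4]
tool_rot: [0.974, 0.225, 0.0, -0.0]
wrist_force: [-1.0, -0.2, -3.8]
opening: 38.4
grip_force: 25.0
```

```bash
python3 -m pendant '[{"hand":-0.4,"x":0,"y":0,"z":-0.03,"ax":0,"ay":0,"az":0},{"hand":-0.4,"x":0,"y":0,"z":-0.03,"ax":0,"ay":0,"az":0},{"hand":-0.4,"x":0,"y":0,"z":-0.03,"ax":0,"ay":0,"az":0},{"hand":-0.4,"x":0,"y":0,"z":-0.03,"ax":0,"ay":0,"az":0},{"hand":-0.4,"x":0,"y":0,"z":0,"ax":0,"ay":0,"az":0},{"hand":-0.4,"x":0,"y":0,"z":0,"ax":0,"ay":0,"az":0},{"hand":-0.4,"x":0,"y":0,"z":0,"ax":0,"ay":0,"az":0},{"hand":-0.4,"x":0,"y":0,"z":0,"ax":0,"ay":0,"az":0},{"hand":-0.4,"x":0,"y":0,"z":0,"ax":0,"ay":0,"az":0},{"hand":-0.4,"x":0,"y":0,"z":0,"ax":0,"ay":0,"az":0}]'
```

```text
time: 31.43
position: [450.5, 280.6, 116.2]
tool_rot: [0.974, 0.225, 0.0, -0.0]
wrist_force: [-0.2, 0.2, -3.2]
opening: 38.8
grip_force: 25.0
```

```bash
python3 -m pendant '[{"hand":-0.4,"x":0,"y":0,"z":-0.03,"ax":0,"ay":0,"az":0},{"hand":-0.4,"x":0,"y":0,"z":-0.03,"ax":0,"ay":0,"az":0},{"hand":-0.4,"x":0,"y":0,"z":0,"ax":0,"ay":0,"az":0},{"hand":-0.4,"x":0,"y":0,"z":0,"ax":0,"ay":0,"az":0},{"hand":-0.4,"x":0,"y":0,"z":0,"ax":0,"ay":0,"az":0},{"hand":-0.4,"x":0,"y":0,"z":0,"ax":0,"ay":0,"az":0},{"hand":-0.4,"x":0,"y":0,"z":0,"ax":0,"ay":0,"az":0},{"hand":-0.4,"x":0,"y":0,"z":0,"ax":0,"ay":0,"az":0},{"hand":-0.4,"x":0,"y":0,"z":0,"ax":0,"ay":0,"az":0},{"hand":-0.4,"x":0,"y":0,"z":0,"ax":0,"ay":0,"az":0}]'; python3 -m pendant '[{"hand":-0.1,"x":0,"y":0,"z":0,"ax":0,"ay":0,"az":0},{"hand":0,"x":0,"y":0,"z":0,"ax":0,"ay":0,"az":0},{"hand":0.2,"x":0,"y":0,"z":0,"ax":0,"ay":0,"az":0},{"hand":0.4,"x":0,"y":0,"z":0,"ax":0,"ay":0,"az":0},{"hand":0.4,"x":0,"y":0,"z":0,"ax":0,"ay":0,"az":0},{"hand":0.4,"x":0,"y":0,"z":0.5,"ax":0,"ay":0,"az":0},{"hand":0.4,"x":0,"y":0,"z":1.5,"ax":0,"ay":0,"az":0},{"hand":0.4,"x":0,"y":0,"z":2,"ax":0,"ay":0,"az":0},{"hand":0.4,"x":0,"y":0,"z":2,"ax":0,"ay":0,"az":0},{"hand":0.4,"x":0,"y":0,"z":0,"ax":0,"ay":0,"az":0}]';python3 -m pendant '[{"hand":0.4,"x":0,"y":0,"z":2,"ax":0,"ay":0,"az":0},{"hand":0.4,"x":0,"y":0,"z":2,"ax":0,"ay":0,"az":0},{"hand":0.4,"x":0,"y":0,"z":2,"ax":0,"ay":0,"az":0},{"hand":0.4,"x":0,"y":0,"z":1,"ax":0,"ay":0,"az":0},{"hand":0.4,"x":0,"y":0,"z":0,"ax":0,"ay":0,"az":0},{"hand":0.4,"x":0,"y":0,"z":0,"ax":0,"ay":0,"az":0},{"hand":0.4,"x":0,"y":0,"z":0,"ax":0,"ay":0,"az":0},{"hand":0.4,"x":0,"y":0,"z":0,"ax":0,"ay":0,"az":0},{"hand":0.4,"x":0,"y":0,"z":0,"ax":0,"ay":0,"az":0},{"hand":0.4,"x":0,"y":0,"z":0,"ax":0,"ay":0,"az":0}]'
python3 - <<'E'
from h import *
i=camera_info('wrist'); im=save('wrist','w13'); sd=save('side','s13')
a=cv2.resize(im,(400,300)); b=cv2.resize(sd[130:370,110:430],(400,300))
cv2.imwrite('pics/m13.png',np.hstack([a,b])[:,:,::-1])
capture('wrist'); collars(12,i)
E
```

```text
time: 32.27
position: [450.4, 280.6, 115.5]
tool_rot: [0.974, 0.225, -0.0, 0.0]
wrist_force: [1.3, 0.1, -3.0]
opening: 39.1
grip_force: 25.0
time: 33.1
position: [453.1, 281.8, 180.1]
tool_rot: [0.974, 0.225, 0.004, -0.001]
wrist_force: [0.1, 0.3, -0.4]
opening: 65.5
grip_force: 0.0
time: 33.93
position: [450.0, 280.4, 244.4]
tool_rot: [0.974, 0.225, -0.001, 0.0]
wrist_force: [-0.2, 0.8, 0.0]
opening: 65.5
grip_force: 0.0
collar 0.92 [179. 256.] [450.7 279.1] area 1778 1852
collar 0.56 [ 80. 509.] [638.  114.6] area 46 2517
```

View pics/m13.png

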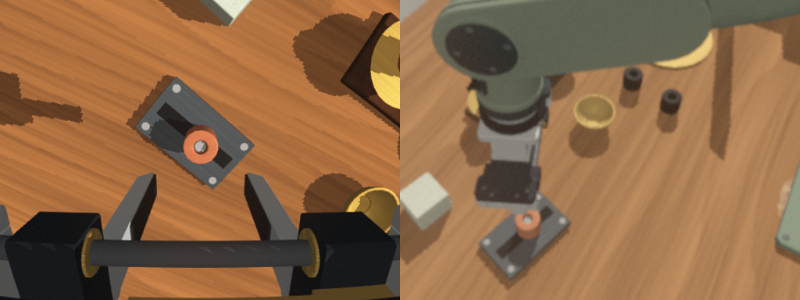

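The collar surrounds the post (wrist crop (147, 200)) and lies on the jig, and the gripper is clear. One numeric check that the lighter collar still stands on the left pan, then hand in.

Run:
```python
from h import *
im=save('top','t14'); i=camera_info('top')
for d in look_for('top','collar_a'): print(round(d['conf'],2),d['centre'],at('top',d['centre'],70,i).round(0))
save('side','s14')
for d in look_for('side','collar_a'): print(round(d['conf'],2),d['centre'],at('side',d['centre'],65,i and camera_info('side')).round(0))
P=proj('top',[[641,112,82]],i)[0].astype(int); print(P)
cv2.imwrite('pics/t14b.png',cv2.resize(im[P[0]-40:P[0]+40,P[1]-50:P[1]+120],None,fx=4,fy=4)[:,:,::-1])
```

```text
0.84 [215.7, 140.9] [441. 261.  70.]
0.81 [157.7, 352.3] [ 573. -218.   70.]
0.72 [127.5, 210.0] [648. 111.  70.]
0.6 [221.6, 369.1] [ 427. -248.   70.]
0.5 [254.3, 288.5] [355. -69.  70.]
0.46 [215.2, 296.2] [441. -87.  70.]
0.88 [309.2, 212.1] [441. 295.  65.]
0.57 [212.3, 323.9] [348. -31.  65.]
0.5 [193.5, 296.2] [428. -50.  65.]
[128 208]
```

The lighter collar is found at (127.5, 210), as predicted for standing on the left pan. Handing in.

```bash
python3 -c "
from station import *
print(sign_off())"
```

```text
the job is handed in; nothing more can be done
None
```

I handed the job in: the heavier collar, the one that sank on the right pan, is seated over the jig post, and the lighter one is still standing on the left pan. The last camera check agreed, at about 34 s of the allowed 72 s.

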